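# Dose grinding balls from a shutter hopper

### The arm

A 6-joint arm with a two-finger parallel gripper is mounted at the origin on the work surface. World frame = base frame: x ahead of the robot, y to its left, z up, the work surface at z = 0. Lengths are in m, angles in degrees, forces in N, time in s.
With the tool pointing down it reaches from about 0.375 to 0.9 m from the base axis. Payload 3.1 kg.
Tool frame: the origin (TCP) lies between the finger pads; the fingertips stand 8 mm ahead of it and the grasp point (between the pads) lies 11 mm behind it; z points along the fingers, y is the direction in which the jaws open and shut (so a half turn about z gives the same grasp; the last joint's range is limited). The gripper opens to 87 mm and grips with 3 to 60 N. Pads are 19 mm wide; open, the fingers measure 117 mm over their backs; the gripper's body (75 mm by 190 mm) begins 51 mm behind the grasp point.
Start: joints at [59.616, 30.224, 82.088, -0, 67.689, -10.227], TCP at [0.215, 0.587, 0.231] pointing down, gripper open.
Joint ranges: [-176.69, 176.69], [-43.24, 126.21], [12.49, 139.97], [-82, 262], [0, 151.66], [-163.58, 163.58]. Speed limits (degrees/s): [159.86, 159.86, 180, 180, 180, 180].

### API

Orientations are given as [roll, pitch, yaw] about the fixed x, y, z axes, in that order (R = Rz(yaw) Ry(pitch) Rx(roll)).
In Python, from rig import telemetry, capture, r gives the robot as it stands.
- The arm moves only by the tool apply_moves, never from a script. Its argument "steps" is text: rows parted by semicolons, each of 7 numbers parted by spaces: the shift along the tool's x, y, z in m, then the turn, a rotation vector about the tool's x, y, z in rad, then the closure in counts, from 0 (fully open) to 255 (shut). A call has 1 to 12 rows; each row shifts and turns the pose as measured when the row begins, along the tool's axes as they then stand; what a row does not reach is not made up. A row lasts 1/10 s, in which the tool goes at most 50 mm and 8.59 degrees, less where a joint would pass 70% of its speed; a pose out of reach is approached as far as the arm can. A call is refused whole if a number of a shift passes 0.05 or a number of a turn 0.15, either way. A call with a gripper value outside its range is refused whole. The fingers move at their own pace and stop on an object; "grip_force" is the grip in N (left out, the last holds). Time passes only in rows, so rows that do not move let the fingers close. It gives the time, the measured TCP pose, the force and the opening at its end, in the units of the state.
- telemetry.sense(): the state, without advancing time (a new reading comes with each control period).
- capture(name): name is "scene" or "top"; returns a dict with "frame" (400x640x3 uint8, red, green, blue), "depth" (400x640 float32, m along the optical axis (not along the pixel's ray), 0 where there is no reading), "K" (3x3 intrinsics, pixels), "R" (3x3) and "t" (3): a world point X has camera coordinates R X + t. Camera axes: x right, y down, z forward; pixel columns grow to the right and rows downward; lengths in m; the calibration is good to about 2 mm. A picture is of the moment at which its call begins.
- r.hand_in(): hands the job in, once; it reports no verdict.
The state is a dict: "time": time; "joint_positions": joint angles; "joint_vel": joint speeds; "tau": joint torques, N m; "position": TCP position; "tool_rot": TCP orientation; "contact_force": force on the tool from outside, world axes, zero at the start; "moment": the same for the moment, N m; "gripper_width": finger opening in m.
Only numpy, scipy, OpenCV 4.12 (cv2) and the standard library are available. Lean on these libraries where they do the work, as an engineer would, in place of code of your own. Each camera call takes 0.05 s, during which the arm holds its last target.

### The job

Release all three white ceramic grinding balls into the clear beaker below: slide open the shutter with the blue knob, under the hopper that holds the white balls, and once they have all dropped slide it fully shut again. Leave the beaker standing in its seat, keep the hopper with black balls (red knob) shut, and let go at the end.

Things in the scene. Friction and masses are not known exactly. Their poses are not given: they have to be found in the camera images.
- white_shutter (a joint): steel shutter plate (52 mm wide, 4 mm thick, top face 97 mm above the table), the floor of the white-ball hopper. 0 = shut, as at the start; grows as it is pulled towards the robot, in m, end stop 0.062. All balls have dropped once it is open 0.052 or more; up to 0.010 still closes the outlet. Sliding friction about 2 N; it stays where it is left.
- white_knob (a point): centre of the blue upright knob, 20 x 20 mm, 45 mm tall (97 to 142 mm above the table), fixed on top of the shutter plate at its robot-side end. x axis level, along the slide from the knob towards the hopper: moving it along -x opens, along +x shuts; z up. The hopper's axis is 115 mm along +x from the knob when shut.
- white: the fixed hopper holding the white balls; origin on the table under its axis, axes as the knob's. Round grey funnel 92 mm across at its open top, 181 mm above the table; neck 56 mm across; two guide rails, tops 100 mm above the table, reach 68 mm from the axis towards the knob. The neighbouring hopper is the same but with red knob and black balls.
- white_beaker_floor (a point): centre of the inner floor of the clear open beaker (80 mm across, 62 mm tall, walls 3 mm, floor 4 mm), loose, standing in a shallow seat 8 mm above the table straight below the white-ball hopper; z is the beaker's upright axis
- white_ball0_center (a point): white ceramic grinding ball, 20 mm across, one of three equal ones that lie on the shutter inside the hopper; the point is its centre
- white_ball1_center (a point): white ceramic grinding ball, 20 mm across, one of three equal ones that lie on the shutter inside the hopper; the point is its centre
- white_ball2_center (a point): white ceramic grinding ball, 20 mm across, one of three equal ones that lie on the shutter inside the hopper; the point is its centre
- dark_shutter (a joint): the same shutter under the neighbouring hopper, with red knob and black balls: 0 = shut, to be left shut; m

How it is judged (in metres and radians):
On the way:
1. the blue-knob shutter is open and all three white balls lie in the beaker (value of joint white_shutter above 0.02 m and distance between each of white_ball0_center, white_ball1_center, white_ball2_center and white_beaker_floor below 0.045 m), for 0.2 s.
At the end, for the whole second after the job is handed in: The blue-knob shutter is shut to within 10 mm, all three white balls lie in the beaker (centres within 45 mm of the centre of its floor), the beaker stands upright (within 10 degrees) in its seat (within 15 mm of where it began), and the red-knob shutter is shut to within 10 mm (value of joint each of white_shutter, dark_shutter below 0.01 m and angle between white_beaker_floor's own z axis and vertical below 0.17 rad and distance of white_beaker_floor from where it was at the start of the episode below 0.015 m and distance between each of white_ball0_center, white_ball1_center, white_ball2_center and white_beaker_floor below 0.045 m); the robot touches nothing.
It fails at once if the red-knob shutter of the neighbouring hopper is opened (more than 10 mm) (value of joint dark_shutter above 0.01 m).
It fails at once if the beaker is tipped by more than 25 degrees (angle between white_beaker_floor's own z axis and vertical above 0.44 rad).
It also fails if it takes over 32 s, if anything falls off the work surface, if the arm or the gripper's body presses on something with over 40 N, if the wrist force passes 120 N, or if a joint passes its speed limit or range.

## Working session

There is one attempt and no reset: what is moved stays moved. The work goes in short steps, Python scripts to look and compute and a tool call to move; the robot and the scene stay as the last step left them, time stands still between calls to the robot, and variables do not carry over. Pictures are saved under pics/ and viewed, and the job is handed in when it is done.

Besides the shell and the picture viewer there is one more tool, called after "Call:" as name(argument=value, ...) on one line, values as JSON. apply_moves: Moves the arm, as the interface text tells. Its arguments: {"type":"object","properties":{"steps":{"type":"string"},"grip_force":{"type":"number"}},"required":["steps"]}

```bash
ls; mkdir -p pics
python3 - <<'E'
from rig import telemetry, capture, r
import cv2, numpy as np
print(telemetry.sense())
for n in ("scene","top"):
    c=capture(n); cv2.imwrite(f"pics/{n}0.png",c["frame"][:,:,::-1]); np.savez(f"pics/{n}0.npz",**c)
    print(n,c["K"],c["R"],c["t"])
E
```

```text
pics
{'time': 0.0, 'joint_positions': array([ 5.96146273e+01,  3.02782219e+01,  8.21576303e+01, -2.66303665e-04,
        6.76880949e+01, -1.02247519e+01]), 'joint_vel': array([ 0.01585224, -0.07796418, -0.02762901, -0.0724596 ,  0.01423988,
       -0.018823  ]), 'tau': array([-6.27105401e-04, -4.40033412e+01, -1.76594996e+01,  6.31288067e-02,
        5.82902832e-02, -1.59876358e-04]), 'position': array([0.21498461, 0.58609275, 0.22957268]), 'tool_rot': array([-1.79877978e+02, -2.17595936e-02,  1.59839457e+02]), 'contact_force': array([-0.18113678, -0.20361503, -0.43895593]), 'moment': array([-0.04300455,  0.00776992,  0.03444186]), 'gripper_width': 0.0865126403695686}
scene [[501.69222189   0.         323.2838699 ]
 [  0.         501.69222189 193.77808451]
 [  0.           0.           1.        ]] [[-8.16216741e-01  5.77745482e-01 -6.24454668e-04]
 [ 5.07110230e-01  7.15907244e-01 -4.79912526e-01]
 [-2.76820242e-01 -3.92029305e-01 -8.77316122e-01]] [ 0.48477695 -0.25482865  1.19586041]
top [[415.05499565   0.         316.74855914]
 [  0.         415.05499565 197.4063787 ]
 [  0.           0.           1.        ]] [[ 0.02418223 -0.99949934 -0.0204033 ]
 [-0.98241456 -0.0199793  -0.18564065]
 [ 0.18514007  0.02453371 -0.98240585]] [-0.0172387   0.62761389  0.67395416]
```

View pics/scene0.png

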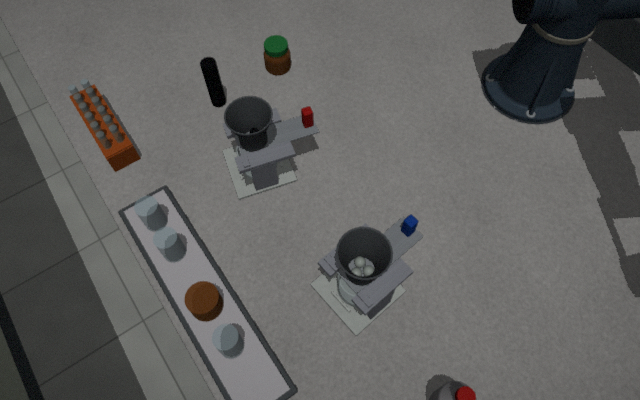

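View pics/top0.png

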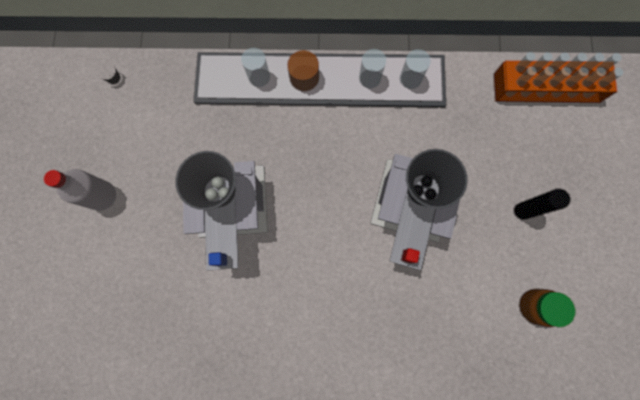

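The scene view shows the blue knob at about (410,226), the white hopper rim at (363,256) and the red knob at (307,117). In the top view, blue is at (217,259), the white hopper at (206,181) and the red knob at (411,256). Next I'll measure them.

```bash
cat > h.py <<'E'
import numpy as np, cv2
def ray(c,u,v,z):
    d=c["R"].T@np.linalg.inv(c["K"])@np.array([u,v,1.]); o=-c["R"].T@c["t"]
    return o+d*(z-o[2])/d[2]
def pts(c,m):
    v,u=np.nonzero(m&(c["depth"]>0)); D=c["depth"][v,u]
    P=np.linalg.inv(c["K"])@np.array([u*D,v*D,D])
    return (c["R"].T@(P-c["t"][:,None])).T
def blue(c):
    f=c["frame"].astype(int); return (f[...,2]>f[...,0]+50)&(f[...,2]>f[...,1]+30)
E
python3 - <<'E'
from h import *
for n in ("scene","top"):
    c=dict(np.load(f"pics/{n}0.npz")); m=blue(c); P=pts(c,m)
    print(n,m.sum(),"z",np.percentile(P[:,2],[2,50,98]))
    T=P[abs(P[:,2]-.142)<.005]; 
    if len(T)>5: print(" top mean",T.mean(0),"rng",T.min(0),T.max(0),len(T), cv2.minAreaRect((T[:,:2]*1000).astype(np.float32)))
    f=c["frame"].astype(int); mr=(f[...,0]>f[...,1]+70)&(f[...,0]>f[...,2]+70)
    A=pts(c,np.ones(c["depth"].shape,bool))
    R=A[(abs(A[:,2]-.181)<.006)]
    for lo,hi in((0,.6),(-.6,0)):
        q=R[(R[:,1]>lo)&(R[:,1]<hi)&(R[:,0]>.35)&(R[:,0]<.75)]
        if len(q)>10: print(" rim",lo,len(q),cv2.minEnclosingCircle((q[:,:2]*1000).astype(np.float32)),q.min(0),q.max(0))
    # shutter plate top z .097, near knob
    k=T.mean(0) if len(T) else P.mean(0)
    S=A[(abs(A[:,2]-.097)<.005)&(np.hypot(A[:,0]-k[0],A[:,1]-k[1])<.06)]
    print(" plate",len(S),cv2.minAreaRect((S[:,:2]*1000).astype(np.float32)))
E
```

```text
scene 128 z [0.11292944 0.14155055 0.14487704]
 top mean [0.51601019 0.15159567 0.14177723] rng [0.50644193 0.14174482 0.13768541] [0.52446332 0.16088433 0.14525832] 105 ((515.1734619140625, 151.16372680664062), (17.8935604095459, 18.819869995117188), 3.6088638305664062)
 rim 0 565 ((627.9118041992188, 161.86492919921875), 45.990142822265625) [0.58322562 0.11708119 0.17501204] [0.67364024 0.20703361 0.18429947]
 rim -0.6 405 ((636.7611694335938, -181.0952606201172), 46.808536529541016) [ 0.59203742 -0.22719802  0.17500708] [ 0.6828955  -0.13475628  0.18548942]
 plate 741 ((534.3712768554688, 159.05029296875), (71.82429504394531, 65.82298278808594), 7.377755641937256)
top 142 z [0.1388538  0.14140174 0.1432777 ]
 top mean [0.51402859 0.14855389 0.14130962] rng [0.50565866 0.13993614 0.13775531] [0.52260556 0.15781732 0.14372041] 142 ((514.1613159179688, 148.79974365234375), (16.71170425415039, 17.756027221679688), 1.5207455158233643)
 rim 0 645 ((628.83837890625, 161.2593231201172), 45.755184173583984) [0.58390764 0.1158397  0.17502958] [0.67322942 0.20613886 0.18243385]
 rim -0.6 672 ((637.7315063476562, -181.2255859375), 45.62147521972656) [ 0.59254843 -0.2268455   0.17503885] [ 0.68261762 -0.13666615  0.18314211]
 plate 1192 ((536.264892578125, 150.65907287597656), (74.20153045654297, 71.20631408691406), 5.431755542755127)
```

Call:
apply_moves(steps="-0.039 -0.028 0 0 0 0 0;-0.039 -0.028 0 0 0 0 0;-0.039 -0.028 0 0 0 0 0;-0.039 -0.028 0 0 0 0 0;-0.039 -0.028 0 0 0 0 0;-0.039 -0.028 0 0 0 0 0", grip_force=25)

```text
time: 0.7
position: [0.378, 0.3456, 0.2268]
tool_rot: [-179.9, -0.1, 160.6]
contact_force: [-0.1, 0.3, -0.2]
gripper_width: 0.0873
```

Call:
apply_moves(steps="0 0 0 0 0 -0.11 0;0 0 0 0 0 -0.11 0;0 0 0 0 0 -0.11 0;0 0 0 0 0 -0.11 0;0 0 0 0 0 0 0")

```text
time: 1.2
position: [0.3822, 0.3376, 0.2252]
tool_rot: [-179.8, -0.3, -174.0]
contact_force: [-0.2, 0.4, -0.8]
gripper_width: 0.0871
```

```bash
cat > go.py <<'E'
import sys,numpy as np
from rig import telemetry
from scipy.spatial.transform import Rotation as Ro
s=telemetry.sense(); M=Ro.from_euler("xyz",s["tool_rot"],degrees=True)
g=np.array([float(a) for a in sys.argv[1:4]]); G=Ro.from_euler("xyz",[180,0,float(sys.argv[4])],degrees=True)
print(s["time"],s["position"],s["tool_rot"],"w",s["gripper_width"],"F",s["contact_force"])
print("shift",M.inv().apply(g-s["position"]).round(4),"turn",(M.inv()*G).as_rotvec().round(3))
E
python3 go.py 0.5145 0.150 0.20 185.8
```

```text
1.2 [0.38220465 0.33755234 0.22519542] [-179.7883257   -0.3414837 -174.0315912] w 0.08710008009049539 F [-0.15731851  0.36311971 -0.84533611]
shift [-0.1122 -0.2002  0.0253] turn [-0.004 -0.006  0.003]
```

Call:
apply_moves(steps="-0.022 -0.04 0.002 -0.001 -0.001 0 0;-0.022 -0.04 0.002 -0.001 -0.001 0 0;-0.022 -0.04 0.002 -0.001 -0.001 0 0;-0.022 -0.04 0.002 -0.001 -0.001 0 0;-0.022 -0.035 0.002 0 -0.001 0 0;0 0 0 0 0 0 0")

```text
time: 1.8
position: [0.5153, 0.1508, 0.2137]
tool_rot: [179.9, 0.0, -174.5]
contact_force: [0.4, 0.6, -0.3]
gripper_width: 0.0876
```

```bash
python3 go.py 0.5145 0.150 0.117 185.8
```

```text
1.8 [0.51533848 0.1507913  0.21371023] [ 1.79935098e+02  3.78912434e-02 -1.74499746e+02] w 0.08756920029253028 F [ 0.37596582  0.56076927 -0.330095  ]
shift [ 0.001  -0.0008  0.0967] turn [ 0.001  0.001 -0.005]
```

Call:
apply_moves(steps="0 0 0.03 0 0 0 0;0 0 0.03 0 0 0 0;0 0 0.02 0 0 0 0;0 0 0.007 0 0 0 0;0 0 0 0 0 0 0")

```text
time: 2.3
position: [0.5158, 0.1514, 0.1244]
tool_rot: [179.9, 0.1, -175.3]
contact_force: [0.8, 0.1, 0.4]
gripper_width: 0.0869
```

```bash
python3 go.py 0.5145 0.150 0.117 185.8
python3 - <<'E'
from rig import capture
import cv2
from h import *
for n in ("scene","top"):
    c=capture(n); cv2.imwrite(f"pics/{n}1.png",c["frame"][:,:,::-1])
    if n=="scene": i=cv2.resize(c["frame"][150:350,280:520,::-1],None,fx=3,fy=3); cv2.imwrite("pics/s1.png",i)
E
```

```text
2.3 [0.51583478 0.15139713 0.12440675] [ 1.79861008e+02  8.44967080e-02 -1.75259772e+02] w 0.08688556151148744 F [0.80684819 0.11878811 0.37080608]
shift [ 0.0015 -0.0013  0.0074] turn [ 0.002  0.001 -0.018]
```

View pics/s1.png

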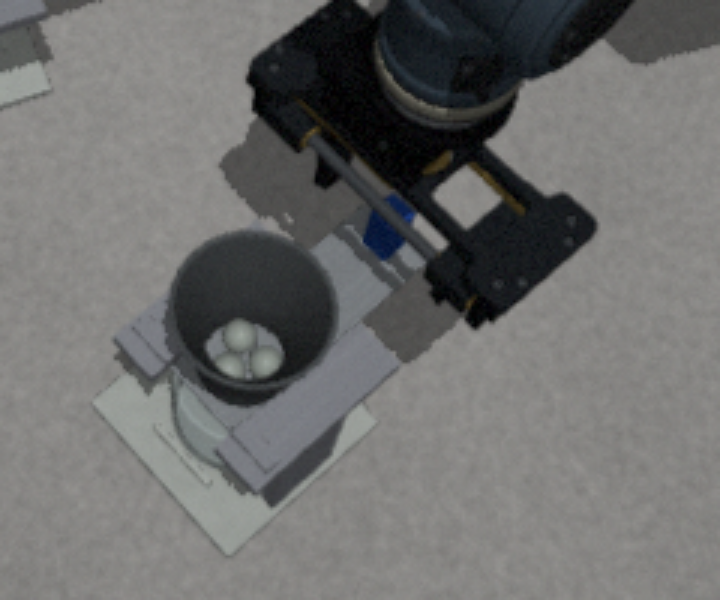

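The blue knob, at about (390,225) in the crop, sits between the open fingers. The body is clear of the funnel. I'll lower a little more and close.

Call:
apply_moves(steps="0.001 -0.001 0.006 0 0 -0.018 0;0 0 0 0 0 0 150;0 0 0 0 0 0 200;0 0 0 0 0 0 255;0 0 0 0 0 0 255;0 0 0 0 0 0 255;0 0 0 0 0 0 255;0 0 0 0 0 0 255;0 0 0 0 0 0 255", grip_force=25)

```text
time: 3.3
position: [0.5183, 0.151, 0.1232]
tool_rot: [179.9, 0.7, -174.1]
contact_force: [0.3, 0.2, 0.5]
gripper_width: 0.0307
```

```bash
python3 go.py 0.5145 0.150 0.117 185.8
```

```text
3.3 [0.51829504 0.15102661 0.12317078] [ 179.87910825    0.72052856 -174.11247805] w 0.030743626731158297 F [0.33188124 0.21066226 0.46622809]
shift [ 0.004  -0.0006  0.0061] turn [0.002 0.013 0.002]
```

Call:
apply_moves(steps="0.003 0 0.005 0 0.01 0 255;0 0 0 0 0 0 255;0 0 0 0 0 0 255;0 0 0 0 0 0 255")

```text
time: 3.7
position: [0.515, 0.1503, 0.1175]
tool_rot: [179.9, 0.1, -174.1]
contact_force: [-0.6, -0.7, 1.3]
gripper_width: 0.0198
```

```bash
python3 go.py 0.5145 0.150 0.117 185.8
```

```text
3.7 [0.51502225 0.15033732 0.11753937] [ 1.79904884e+02  5.86480206e-02 -1.74140053e+02] w 0.01975320812724086 F [-0.62024726 -0.70266951  1.34584883]
shift [ 0.0006 -0.0003  0.0005] turn [0.002 0.001 0.001]
```

Gripped at 19.8 mm. Pulling open is tool +x.

Call:
apply_moves(steps="0.012 0 0 0 0 0 255;0.015 0 0 0 0 0 255;0.015 0 0 0 0 0 255;0.015 0 0 0 0 0 255;0 0 0 0 0 0 255;0 0 0 0 0 0 255")

```text
time: 4.3
position: [0.4585, 0.1448, 0.1176]
tool_rot: [179.9, 0.6, -174.2]
contact_force: [3.6, -0.5, -4.8]
gripper_width: 0.0199
```

```bash
python3 go.py 0.4573 0.1443 0.1175 185.8
```

```text
4.3 [0.45847409 0.14475227 0.11755392] [ 179.87976841    0.61328877 -174.19395738] w 0.019885847307710647 F [ 3.60674451 -0.49894799 -4.78732913]
shift [ 0.0012 -0.0003  0.    ] turn [0.002 0.011 0.   ]
```

Opened by about 57 mm. I'll check the balls.

Call:
apply_moves(steps="0 0 0 0 0.005 0 255;0 0 0 0 0 0 255;0 0 0 0 0 0 255;0 0 0 0 0 0 255;0 0 0 0 0 0 255")

```text
time: 4.8
position: [0.4583, 0.1447, 0.1175]
tool_rot: [179.9, 0.2, -174.2]
contact_force: [-1.1, -0.6, -0.1]
gripper_width: 0.0193
```

```bash
python3 go.py 0.4573 0.1443 0.1175 185.8
python3 - <<'E'
from rig import capture
import cv2, numpy as np
c=capture("scene"); a=cv2.resize(c["frame"][200:330,290:450,::-1],(480,390))
d=capture("top"); b=cv2.resize(d["frame"][130:280,150:290,::-1],(320,343)); 
b=np.vstack([b,np.zeros((47,320,3),np.uint8)]); cv2.imwrite("pics/c2.png",np.hstack([a,b]))
E
```

```text
4.8 [0.4582919  0.14473896 0.11753367] [ 179.87820219    0.18530251 -174.19163369] w 0.019251108692014993 F [-1.07797666 -0.64700799 -0.06894884]
shift [ 0.001  -0.0003  0.    ] turn [0.002 0.003 0.   ]
```

View pics/c2.png

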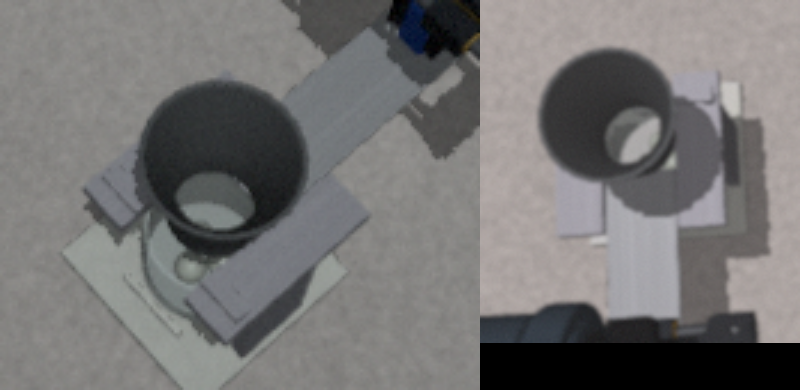

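The funnel is empty. One ball is visible in the beaker at about (190,265) in the left crop, and the others are hidden behind the funnel and rail. Closing now.

Call:
apply_moves(steps="-0.012 0 0 0 0 0 255;-0.015 0 0 0 0 0 255;-0.015 0 0 0 0 0 255;-0.014 0 0 0 0 0 255;0 0 0 0 0 0 255;0 0 0 0 0 0 255")

```text
time: 5.5
position: [0.515, 0.1503, 0.1175]
tool_rot: [179.9, -0.1, -174.2]
contact_force: [-2.8, -1.5, 4.3]
gripper_width: 0.0198
```

```bash
python3 go.py 0.515 0.1503 0.1175 185.8
```

```text
5.5 [0.51502934 0.15033877 0.11749118] [ 1.79898401e+02 -1.05679199e-01 -1.74180529e+02] w 0.019780279404568963 F [-2.82016211 -1.5355348   4.29716207]
shift [ 0. -0. -0.] turn [ 0.002 -0.002  0.   ]
```

Back at the starting position. Opening the gripper and rising.

Call:
apply_moves(steps="0 0 0 0 0 0 0;0 0 0 0 0 0 0;0 0 0 0 0 0 0;0 0 0 0 0 0 0;0 0 0 0 0 0 0;0 0 0 0 0 0 0;0 0 0 0 0 0 0;0 0 0 0 0 0 0")

```text
time: 6.3
position: [0.5138, 0.1507, 0.1175]
tool_rot: [179.9, -0.1, -174.1]
contact_force: [-0.6, 0.6, 0.0]
gripper_width: 0.0759
```

```bash
python3 go.py 0.515 0.1503 0.22 185.8
```

```text
6.3 [0.51380259 0.15070522 0.11748495] [ 1.79868099e+02 -1.00210914e-01 -1.74136257e+02] w 0.07591164592045171 F [-0.60475264  0.55770875  0.02475224]
shift [-0.001  -0.0003 -0.1025] turn [ 0.002 -0.002  0.001]
```

Call:
apply_moves(steps="0 0 -0.02 0 0 0 0;0 0 -0.04 0 0 0 0;0 0 -0.04 0 0 0 0;0 0 -0.03 0 0 0 0;0.03 0.03 0 0 0 0 0;0.03 0.04 0 0 0 0 0;0 0.045 0 0 0 0 0;0 0.045 0 0 0 0 0;0 0.045 0 0 0 0 0;0 0.03 0 0 0 0 0;0 0 0 0 0 0 0;0 0 0 0 0 0 0")

```text
time: 7.5
position: [0.429, 0.3852, 0.2544]
tool_rot: [179.8, 0.1, -174.4]
contact_force: [-0.1, -0.4, -0.3]
gripper_width: 0.0871
```

Run:
```python
from rig import capture,telemetry
from h import *
s=telemetry.sense(); print(s["time"],s["position"],s["joint_vel"].round(2),s["contact_force"])
ims=[]
for n in("scene","top"):
    c=capture(n); P=pts(c,blue(c)); T=P[abs(P[:,2]-.142)<.005]; print(n,T.mean(0),len(T))
    f=c["frame"].astype(int); m=(f[...,0]>f[...,1]+70)&(f[...,0]>f[...,2]+70)
    c0=dict(np.load(f"pics/{n}0.npz")); f0=c0["frame"].astype(int); m0=(f0[...,0]>f0[...,1]+70)&(f0[...,0]>f0[...,2]+70)
    for q,mm in((c0,m0),(c,m)):
        R=pts(q,mm); R=R[(abs(R[:,2]-.142)<.006)]; print(" red",R.mean(0),len(R))
    ims.append(c["frame"][...,::-1])
a=cv2.resize(ims[0][200:330,290:450],(480,390)); b=cv2.resize(ims[1][130:280,150:290],(320,343))
cv2.imwrite("pics/c3.png",np.hstack([a,np.vstack([b,np.zeros((47,320,3),np.uint8)])]))
```

```text
7.5 [0.4290147  0.38522448 0.25439727] [ 1.32  0.46 -0.75  0.78 -0.18  0.29] [-0.08343609 -0.41968485 -0.34555856]
scene [0.51589681 0.15145916 0.14182868] 110
 red [ 0.53846023 -0.09486054  0.14216146] 71
 red [ 0.53670582 -0.10285771  0.14223821] 72
top [0.51411052 0.14854959 0.14128043] 141
 red [ 0.54163539 -0.06987759  0.14227451] 180
 red [ 0.54533373 -0.05122837  0.14241715] 192
```

View pics/c3.png

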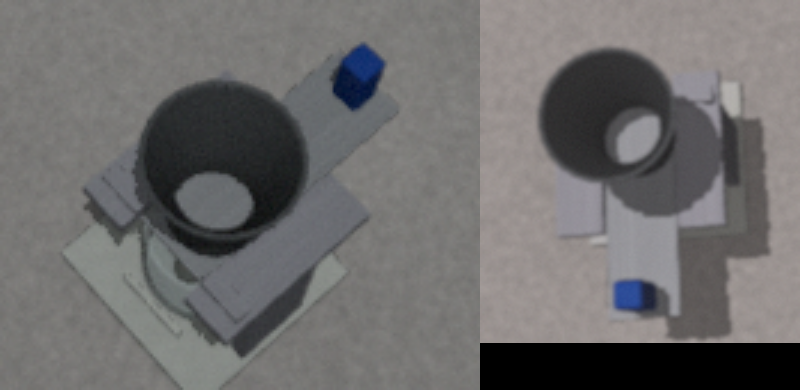

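The shutter is shut and the funnel is empty. The red mask also picked up other reddish objects, so I'll restrict it, check the beaker area closely and look for stray balls.

Run:
```python
from rig import capture
from h import *
c=capture("scene"); c0=dict(np.load("pics/scene0.npz"))
for q in(c0,c):
    f=q["frame"].astype(int); R=pts(q,(f[...,0]>f[...,1]+70)&(f[...,0]>f[...,2]+70))
    R=R[(abs(R[:,2]-.142)<.006)&(abs(R[:,1]+.19)<.06)&(abs(R[:,0]-.52)<.05)]; print("red",R.mean(0).round(4),len(R))
k=lambda q:cv2.resize(q["frame"][250:335,305:410,::-1],(395,320),interpolation=cv2.INTER_CUBIC)
im=np.hstack([k(c0),k(c)]); im=np.clip(im.astype(float)*1.5,0,255).astype(np.uint8)
d=cv2.absdiff(c0["frame"],c["frame"]).max(2); cv2.imwrite("pics/bk.png",np.vstack([im,cv2.resize(cv2.merge([np.clip(d*3.,0,255).astype(np.uint8)]*3),(790,250))]))
```

```text
red [ 0.5279 -0.1503  0.1416] 64
red [ 0.5282 -0.15    0.1422] 63
```

View pics/bk.png

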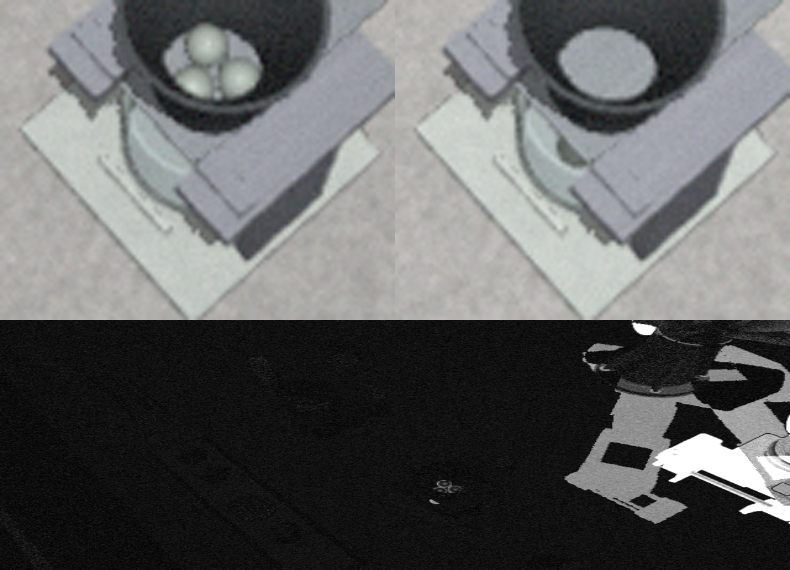

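Only the funnel contents and a ball seen through the gap into the beaker have changed. The beaker outline and red knob are unmoved, and no strays are visible.

```bash
python3 -c "
from rig import r
print(r.hand_in())"
```

```text
the job is handed in; nothing more can be done
None
```

I gripped the blue knob, pulled the shutter open about 57 mm, waited for the balls to drop, and slid it shut again. I then released the knob, backed the arm away and handed the job in at about 7.6 s.

**Last checks**
- **Blue shutter:** in both cameras the blue knob is back within 1 mm of where it started.
- **Funnel and balls:** the white-ball funnel is empty, and the scene camera shows no stray balls.
- **Beaker:** its outline had not moved in the image.
- **Red knob:** it is within 1 mm of its start position.
- **Arm:** it is clear of everything, with the gripper open.

**What I could not confirm:** only one ball was directly visible in the beaker. The funnel and rail hide the rest, so I infer that all three are in it from the empty funnel and the lack of strays. My first red-knob reading was off because the colour mask also caught other reddish objects. I repeated it with a restricted area, and the figure above comes from that repeat.

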